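# Hold a staple tacker open for loading

## Robot

A 6-joint arm with a two-finger parallel gripper is mounted at the origin on a cart in front of the work surface, level with it; the furniture and walls round the work are solid. World frame = base frame: x ahead of the robot, y to its left, z up, the work surface at z = 0. Lengths are in mm, angles in rad, forces in N, time in s.
With the tool pointing down it reaches from about 300 to 1000 mm from the base axis. Payload 5.1 kg.
Tool frame: the origin (TCP) lies at the very end of the fingers, on their centre line; the grasp point (between the pads) lies 19 mm behind it; z points along the fingers, y is the direction in which the jaws open and shut (so a half turn about z gives the same grasp; the last joint's range is limited). The gripper opens to 95 mm and grips with 3 to 60 N. Pads are 20 mm wide; open, the fingers measure 119 mm over their backs; the gripper's body (75 mm by 180 mm) begins 59 mm behind the grasp point.
Start: joints at [1.134, 0.124, 1.65, -0, 1.367, -0.083], TCP at [225.222, 609.721, 214.656] pointing down, gripper open.
Joint ranges: [-2.61, 2.61], [-1.02, 2.33], [0.03, 2.71], [-1.35, 4.49], [0.32, 2.68], [-2.91, 2.91]. Speed limits (rad/s): [2.57, 2.57, 3.14, 3.14, 3.14, 3.14].

## Interface

Orientations are given as a 3x3 rotation matrix whose columns are the frame's x, y, z axes.
In Python, from cell import ctrl gives the robot as it stands. The module is installed in compiled form; this text tells all that it offers.
- The arm moves only by the tool step_arm, never from a script. Its argument "commands" is a list of rows, each a list of 7 numbers: the shift along the world's x, y, z in mm, then the turn, a rotation vector about the world's x, y, z in degrees, then the opening, from -1 (shut) to 1 (fully open). A call has exactly 8 rows; each row is the pose to reach, as a shift and turn from the pose commanded when the call began; what a row does not reach only later rows make up. A row lasts 1/8 s, in which the tool goes at most 62.5 mm and 10.7 degrees, less where a joint would pass 70% of its speed; a pose out of reach is approached as far as the arm can. A call with a gripper value outside its range is refused whole. The fingers move at their own pace and stop on an object; "grip_force" is the grip in N (left out, the last holds). Time passes only in rows, so rows that repeat a pose let the fingers close, or fill a call up. It gives the time, the measured TCP pose, the force and the opening at its end, in the units of the state.
- ctrl.state(): the state, without advancing time (a new reading comes with each control period).
- ctrl.camera(name): name is "scene" or "top" or "wrist"; returns (picture, depth): 400x640x3 uint8, red, green, blue; 400x640 float32, mm along the optical axis (not along the pixel's ray), 0 where there is no reading.
- ctrl.get_calibration(name): a dict with "vfov" (degrees; the focal length in pixels is half the picture's height over the tangent of half this angle, whatever the lens; pixels are square), "cx", "cy" (the principal point, pixels), "eye" and "attitude" of the camera in the world. Camera axes: x right, y down, z forward; pixel columns grow to the right and rows downward; lengths in mm; the calibration is good to about 2 mm. A picture is of the moment at which its call begins: read the wrist's pose just before it. get_calibration takes no time and is no camera call; for the wrist camera it gives the pose at the moment of the call.
- ctrl.finish_job(): hands the job in, once; it reports no verdict.
The state is a dict: "time_s": time; "joint_pos": joint angles; "qd": joint speeds; "tau": joint torques, N m; "tool_pos": TCP position; "eef_rot": TCP orientation; "ft_force": force on the tool from outside, world axes, zero at the start; "torque": the same for the moment, N m; "opening": finger opening in mm.
Only numpy, scipy, OpenCV 4.12 (cv2) and the standard library are available. Lean on these libraries where they do the work, as an engineer would, in place of code of your own. Each camera call takes 0.05 s, during which the arm holds its last target. There are 200 camera calls.

## Task

The canvas tacker lying on its side in the loading board needs a new strip of staples. First squeeze its sprung lever all the way in against the fixed grip and let it spring fully back, so that no staple stays cocked in it; then take the ribbed finger pull at the back end of the magazine, draw the pusher out against its spring until its front face stands at the stamped load line, no further, and stay there: the program finishes while still holding it, so that I can drop the strip in. Leave the staple strip, the carton, the eraser and the clip where they are.

Things in the scene. Friction and masses are not known exactly. Their poses are not given: they have to be found in the camera images.
- tacker: Grey staple tacker lying on its side (z 34 to 60 mm), clamped on a 208 x 174 mm plywood board, 12 mm thick; all fixed. Origin on the table, under the axis of the magazine (a steel channel along x, y -11 to 11, x -90 to 97 mm). z up, +x toward the tool's nose, away from its finger pull; +y from the magazine toward grip and lever. Board: x -92 to 116, y -52 to 122 mm.
- hold_down (a point): Top middle of the wooden hold-down bar that clamps the tool's head, at x 84, y 34, z 76 mm of the tacker; the bar is 148 mm long along y and 20 mm wide, the wing nuts on its ends reach z 92 mm and are the highest thing here. Below the tool, wooden rest blocks stand at x 44 to 104 mm and at x -87 to -66 mm.
- grip_face (a point): Point on the inner face of the fixed grip, a straight bar along x, 16 mm wide (y 49 to 65), z 35 to 59 mm. The point is at x -40, y 49, z 47 mm of the tacker. Inside the grip is the hand opening, 38 mm wide to the magazine (y 11 to 49), free over x -58 to 20 mm, and open down to the board 22 mm under the tool.
- lever_back (a point): Point on the outer face of the squeeze lever (12 mm thick bar, z 37 to 57 mm), 98 mm from its hinge, which is at x 58, y 73 mm of the tacker; the lever's free end is at x about -86. At rest the point is at x -38, y 95, z 47 mm, 46 mm from the grip's inner face; squeezed home at x -40, y 79, 30 mm from it, with the lever parallel to the grip.
- lever (a joint): Turn of the squeeze lever in rad: 0 at rest (spread), 0.17 squeezed fully home. A spring returns it; at lever_back it takes about 6 N to start and 12 N at the end.
- pusher_knob (a point): Centre of the black ribbed finger pull on the pusher rod, behind the rear cap of the magazine: 24 mm along x, 16 mm wide (y), 22 mm high (z 36 to 58 mm), with a 22 mm wide, 5 mm thick flange at its rear end, 12 mm behind this point. At rest this point is at x -109, y 0, z 47 mm of the tacker; below it is the open table.
- pusher_face (a point): Front face (toward the nose) of the brass pusher block in the magazine, seen through the loading slot. At rest it is at x 32, y 0, z 47 mm of the tacker.
- load_line (a point): The stamped load line: short black lines across both lips of the loading slot (upper side of the magazine, x -32 to 38 mm), at x -28, y 0, z 58 mm of the tacker.
- pusher (a joint): How far the pusher is drawn out, in m, along the tacker's -x: 0 home, 0.060 when its front face stands at the load line, 0.080 at its stop. A spring pulls it home: about 4 N at the start and 9.5 N at the load line.
- staple_strip: Loose strip of staples, 50 x 12 x 9 mm, lying on the board beside the magazine at about x 10, y -34 mm of the tacker; origin at the centre of its underside. To be left alone.
- staple_carton: Cardboard carton of staples, 104 x 58 x 30 mm, on the table to the right; origin at the centre of its underside. To be left alone.
- eraser: Eraser, 23 x 60 x 13 mm, on the table to the left; origin at the centre of its underside. To be left alone.
- bulldog_clip: Bulldog clip, 23 x 40 x 35 mm, on the table to the right; origin at the centre of its underside. To be left alone.

How it is judged (in metres and radians):
On the way, in this order (a step that is already met when the one before it is completed fails the run):
1. the lever is squeezed home against the grip, with the pusher still home (value of joint lever above 0.15 rad and value of joint pusher below 0.01 m), for 0.1 s.
2. the lever is let go and has sprung back (value of joint lever below 0.03 rad and value of joint pusher below 0.01 m and contact force between the fingers and lever below 0.5 N), for 0.2 s.
3. the pusher is drawn out to the load line by the fingers and held (value of joint pusher between 0.054 and 0.066 m and contact force between the fingers and pusher above 2 N and value of joint lever below 0.03 rad), for 0.3 s.
At the end, for the whole second after the job is handed in: The fingers hold the finger pull (more than 2 N of contact) with the front face of the pusher within 6 mm of the load line (drawn out 54 to 66 mm) and still, the lever is back at rest (less than 0.03 rad), and the strip, carton, eraser and clip are within 20 mm of where they were (all of step 3 and velocity of joint pusher between -0.01 and 0.01 m/s and distance of each of staple_strip, staple_carton, eraser, bulldog_clip from where it was at the start of the episode below 0.02 m); the arm keeps its last pose, push and grip.
It fails at once if a bystander (strip, carton, eraser or clip) is shifted by more than 20 mm (distance of any of staple_strip, staple_carton, eraser, bulldog_clip from where it was at the start of the episode above 0.02 m).
It fails at once if the pusher is drawn out to within 3 mm of its stop, where it would come off its rail (value of joint pusher above 0.077 m).
It also fails if it takes over 42 s, if anything falls off the work surface, if the arm or the gripper's body presses on something with over 40 N, if the wrist force passes 120 N, or if a joint passes its speed limit or range.

## Working session

There is one attempt and no reset: what is moved stays moved. The work goes in short steps, Python scripts to look and compute and a tool call to move; the robot and the scene stay as the last step left them, time stands still between calls to the robot, and variables do not carry over. Pictures are saved under pics/ and viewed, about 8 in all and at most 12, crops included, and the job is handed in when it is done.

Besides the shell and the picture viewer there is one more tool, called after ">>>" as name(argument=value, ...) on one line, values as JSON. step_arm: Moves the arm, as the interface text tells. Its arguments: {"type":"object","properties":{"commands":{"type":"array"},"grip_force":{"type":"number"}},"required":["commands"]}

```bash
mkdir -p pics
cat > h.py <<'E'
import numpy as np,cv2
from cell import ctrl
def save(n,f):
    p,d=ctrl.camera(n); cv2.imwrite(f'pics/{f}.png',p[:,:,::-1]); np.save(f'pics/{f}.npy',d); return p,d
def cal(n):
    c=ctrl.get_calibration(n); return 200/np.tan(np.radians(c['vfov'])/2),c['cx'],c['cy'],np.array(c['eye']),np.array(c['attitude'])
def ray(c,u,v,z):
    f,cx,cy,e,R=c; d=R@np.array([(u-cx)/f,(v-cy)/f,1]); return e+d*(z-e[2])/d[2]
def cloud(c,D):
    f,cx,cy,e,R=c; v,u=np.mgrid[:400,:640]; P=np.stack([(u-cx)/f*D,(v-cy)/f*D,D],-1)@R.T+e; P[D==0]=np.nan; return P
E
python3 - <<'E'
from h import *
for n in('top','scene'):
    save(n,n+'0'); print(n,ctrl.get_calibration(n))
print(ctrl.state())
E
```

```text
top {'vfov': 50.95105514602964, 'cx': 323.0241981578888, 'cy': 206.58855401545728, 'eye': array([ 363.18202044,  -39.06049759, 1159.31431426]), 'attitude': array([[-0.10592228, -0.97341943,  0.20306426],
       [-0.99437322,  0.10400679, -0.02011206],
       [-0.00154259, -0.20405197, -0.97895884]])}
scene {'vfov': 52.007128459806886, 'cx': 312.45253178911554, 'cy': 199.28340100333693, 'eye': array([  54.86337184, -548.03069798,  761.63187323]), 'attitude': array([[ 0.65724657, -0.51367823,  0.5515085 ],
       [-0.75367446, -0.44924075,  0.47974738],
       [ 0.00132431, -0.73097019, -0.68240811]])}
{'time_s': 0.1, 'joint_pos': array([ 1.13439256e+00,  1.24438279e-01,  1.65153064e+00,  6.08850622e-06,
        1.36750914e+00, -8.26073408e-02]), 'qd': array([-6.03442339e-04, -3.02310809e-03, -3.05046460e-03,  8.25928734e-05,
        2.57425579e-03, -1.63840456e-03]), 'tau': array([ 2.81033017e-04, -4.18884873e+01, -3.61093211e+01,  7.77542149e-02,
        4.62132355e-02, -5.47561399e-05]), 'tool_pos': array([224.9833133 , 609.20137507, 213.51503873]), 'eef_rot': array([[-9.38063668e-01,  3.46461991e-01, -8.02332189e-04],
       [ 3.46462882e-01,  9.38062130e-01, -1.70617819e-03],
       [ 1.61511551e-04, -1.87848209e-03, -9.99998223e-01]]), 'ft_force': array([-1.51177935,  0.07829668, -0.40488652]), 'torque': array([-0.03518481, -0.03051182,  0.06146952]), 'opening': 94.92848979601635}
```

View pics/top0.png

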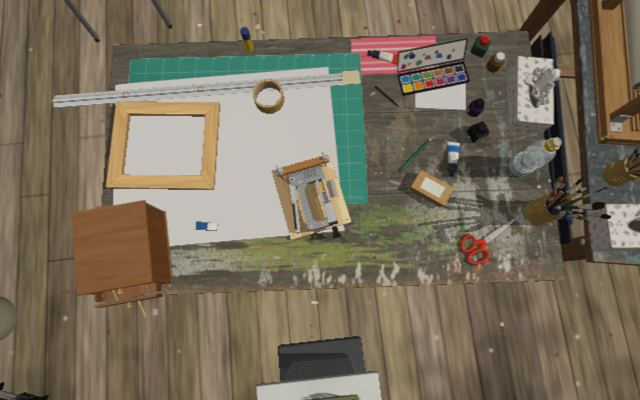

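View pics/scene0.png

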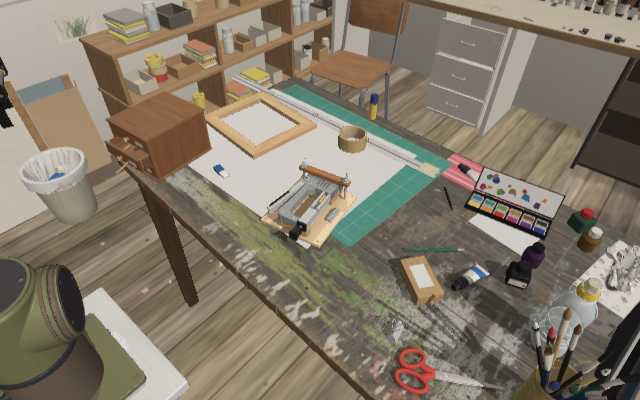

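The top view shows the tacker at about (310,197). Its black finger pull is at (336,232), the hold-down bar at (302,165) and the lever on the left. The carton, at (432,188), and the eraser, at (206,226), are well clear. Next I'll enlarge the tacker.

Run:
```python
import cv2
a=cv2.imread('pics/top0.png')[145:245,260:360]; b=cv2.imread('pics/scene0.png')[155:255,255:365]
cv2.imwrite('pics/c.png',cv2.hconcat([cv2.resize(a,(400,400),interpolation=2),cv2.resize(b,(400,400),interpolation=2)]))
```

```text
(no output)
```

View pics/c.png

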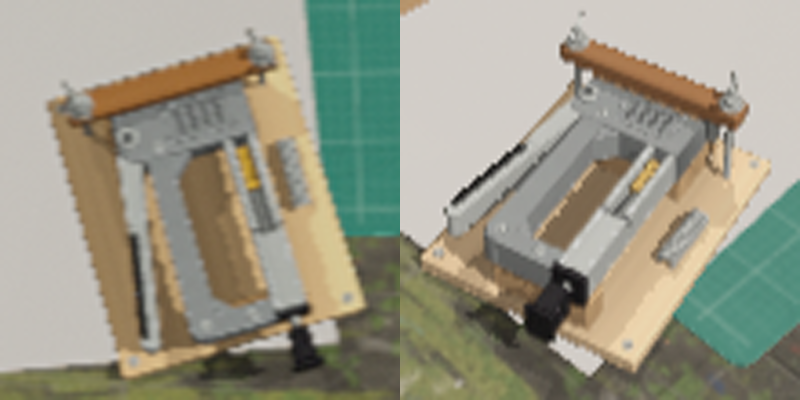

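The crop shows the board corners in top-view pixels at (290,239), (351,222), (330,154) and (272.5,171). The pull hangs over the board's rear edge. I'll get a coarse pose from these, then refine it with the wrist camera.

```bash
cat >> h.py <<'E'
def fit(A,B):
    A=np.array(A,float);B=np.array(B,float);a=A-A.mean(0);b=B-B.mean(0)
    t=np.arctan2((a[:,0]*b[:,1]-a[:,1]*b[:,0]).sum(),(a*b).sum()); R=np.array([[np.cos(t),-np.sin(t)],[np.sin(t),np.cos(t)]])
    o=B.mean(0)-R@A.mean(0); return t,o,R,(A@R.T+o-B)
E
python3 - <<'E'
from h import *
c=cal('top')
px=[(290,239),(351.3,222),(330,154.3),(272.5,170.8)]
B=[ray(c,u,v,12)[:2] for u,v in px]
t,o,R,r=fit([(-92,122),(-92,-52),(116,-52),(116,122)],B)
print(np.degrees(t),o,'\n',r)
for n,q in dict(knob=(-109,0),lever=(-38,95),leverend=(-86,95),grip=(-40,49),mid=(-10,35)).items(): print(n,R@q+o)
E
```

```text
9.901727355475455 [629.41503696 -68.59260352] 
 [[-2.53237591 -1.47475298]
 [-1.74918278  0.26671994]
 [ 1.35126894 -1.1417612 ]
 [ 2.93028975  2.34979424]]
knob [522.03868544 -87.33611265]
lever [575.64499361  18.45785563]
leverend [528.35999478  10.20383326]
grip [581.5848901  -27.20085252]
mid [613.54543756 -35.83354653]
```

Run:
```python
from h import *
c=cal('top'); P=cloud(c,np.load('pics/top0.npy'))
m=(P[...,1]>150)&(P[...,1]<700)&(P[...,2]>60)&(P[...,2]<500)
q=P[m]; print(len(q), np.percentile(q,[1,50,99],axis=0).round())
m=(P[...,1]>-300)&(P[...,1]<150)&(P[...,2]>15)&(P[...,0]>420)&(P[...,0]<900)
q=P[m]; print(len(q), np.percentile(q,[1,50,99],axis=0).round())
```

```text
8178 [[233. 367.  61.]
 [514. 450. 146.]
 [631. 574. 314.]]
2767 [[ 516. -117.   15.]
 [ 645.  -29.   59.]
 [ 898.   63.   87.]]
```

>>> step_arm(commands=[[0,-10,60,0,0,0,1],[20,-50,100,0,0,5,1],[45,-100,110,0,0,10,1],[70,-150,110,0,0,15,1],[100,-200,110,0,0,20,1],[130,-250,110,0,0,25,1],[165,-300,110,0,0,30,1],[200,-345,110,0,0,30,1]])

```text
time_s: 1.1
tool_pos: [425.8, 262.9, 324.3]
eef_rot: [[-0.986, -0.169, -0.0], [-0.169, 0.986, 0.0], [0.0, 0.0, -1.0]]
ft_force: [0.2, 0.8, -0.1]
opening: 94.7
```

>>> step_arm(commands=[[25,-55,0,0,0,0,1],[50,-110,0,0,0,0,1],[70,-160,0,0,0,0,1],[90,-210,0,0,0,0,1],[110,-260,0,0,0,0,1],[130,-285,0,0,0,0,1],[130,-285,0,0,0,0,1],[130,-285,0,0,0,0,1]])

```text
time_s: 2.1
tool_pos: [554.8, -19.9, 324.2]
eef_rot: [[-0.986, -0.169, -0.001], [-0.169, 0.986, 0.0], [0.001, 0.001, -1.0]]
ft_force: [-0.1, -0.5, 0.6]
opening: 95.1
```

Run:
```python
from h import *
s=ctrl.state(); print(s['time_s'],s['tool_pos'],s['eef_rot'].round(3),s['joint_pos'].round(2),s['ft_force'])
c=ctrl.get_calibration('wrist'); np.save('pics/w1c.npy',c,allow_pickle=True); save('wrist','w1')
print(c)
```

```text
2.1 [554.81983542 -19.88276034 324.16831738] [[-0.986 -0.169 -0.001]
 [-0.169  0.986  0.   ]
 [ 0.001  0.001 -1.   ]] [-0.13 -0.13  1.72  0.    1.55 -1.87] [-0.08232429 -0.4555489   0.55404844]
{'vfov': 64.79489203525385, 'cx': 322.25073704836194, 'cy': 201.6963629013696, 'eye': array([472.09589663, -33.62785064, 492.98039534]), 'attitude': array([[-1.69433634e-01,  9.41605025e-01,  2.90984913e-01],
       [ 9.85541398e-01,  1.61691516e-01,  5.06360169e-02],
       [ 6.29336311e-04,  2.95357122e-01, -9.55386714e-01]])}
```

View pics/w1.png

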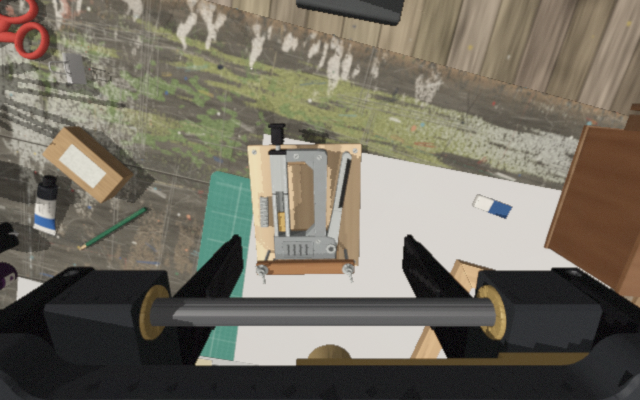

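The wrist view shows the board from (248,145) to (361,275), with the pull at (278,132). I'll crop and enlarge it.

Run:
```python
import cv2
a=cv2.imread('pics/w1.png')[115:290,235:375]
a=cv2.resize(a,None,fx=4,fy=4,interpolation=2)[:600]
cv2.imwrite('pics/w1c.png',a)
```

```text
(no output)
```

View pics/w1c.png

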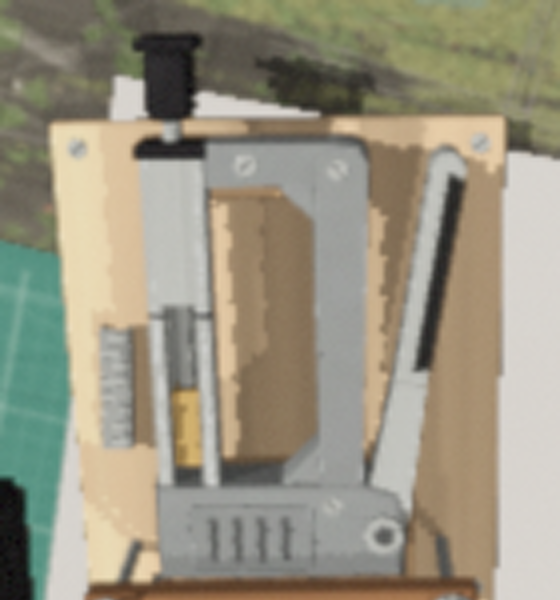

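The crop gives me the load line at (182,316), the hinge at (384,536), the rear of the flange at (168,35) and the rear board corners at (50,124) and (507,117). I'll fit the pose to these.

Run:
```python
from h import *
c=np.load('pics/w1c.npy',allow_pickle=True).item()
c=(200/np.tan(np.radians(c['vfov'])/2),c['cx'],c['cy'],np.array(c['eye']),np.array(c['attitude']))
pts=[((50,124),12,(-92,-52)),((507,117),12,(-92,122)),((384,536),60,(58,73)),((182,316),58,(-28,0)),((168,36),58,(-121,0)),((175,230),60,(-53.,0))]
B=[ray(c,(x+.5)/4-.5+235,(y+.5)/4-.5+115,z)[:2] for (x,y),z,_ in pts]
A=[p[2] for p in pts]
t,o,R,r=fit(A[:5],B[:5]); print(np.degrees(t),o,'\n',(r@R).round(1))
for n,(x,y) in dict(gripin=(314,330),gripout=(366,330),magL=(143,230),magR=(207,230),levout=(440,300)).items():
    print(n,R.T@(ray(c,(x+.5)/4-.5+235,(y+.5)/4-.5+115,59)[:2]-o))
D=np.load('pics/w1.npy');P=cloud(c,D)
for n,(x,y) in dict(grip=(340,330),mag=(172,230),board=(480,300),table=(530,60)).items(): print(n,P[round(y/4+115),round(x/4+235)])
for n,q in dict(knob=(-109,0),lever=(-38,95),squeeze=(-40,64),cent=(-38,70)).items(): print(n,R@q+o)
```

```text
10.204809097622086 [629.84537287 -67.98750051] 
 [[-1.8  0.1]
 [-0.5  1.2]
 [-0.8 -0. ]
 [-0.7 -0.7]
 [ 3.8 -0.6]]
gripin [-21.97406888  47.94481144]
gripout [-21.82416151  66.59628293]
magL [-58.93419294 -11.3229645 ]
magR [-58.75530389  11.08191133]
levout [-32.74448594  92.99450457]
grip [599.64374047 -14.70930559  57.98464253]
mag [572.13268289 -79.19400384  57.8359363 ]
board [591.11656239  39.77005915  10.64049454]
table [497.35631345  42.30621874  -1.8374931 ]
knob [522.5696721  -87.29874141]
lever [575.61560668  18.77731067]
squeeze [579.13943298 -12.086627  ]
cent [580.04479037  -5.82720785]
```

The fit is good to about 2 mm, so I'll hover over the squeeze station: TCP at tacker (-42, 68), opening about 74 mm.

>>> step_arm(commands=[[4,2,-40,0,0,0.5,0.56],[10,5,-90,0,0,0.5,0.56],[16,8,-140,0,0,0.5,0.56],[22,11,-190,0,0,0.5,0.56],[22,11,-230,0,0,0.5,0.56],[22,11,-248,0,0,0.5,0.56],[22,11,-248,0,0,0.5,0.56],[22,11,-248,0,0,0.5,0.56]], grip_force=25)

```text
time_s: 3.15
tool_pos: [578.7, -9.2, 79.0]
eef_rot: [[-0.984, -0.178, 0.004], [-0.178, 0.984, -0.0], [-0.004, -0.001, -1.0]]
ft_force: [-0.2, 0.3, 0.1]
opening: 74.5
```

Run:
```python
from h import *
c=ctrl.get_calibration('wrist'); np.save('pics/w2c.npy',c,allow_pickle=True); save('wrist','w2')
s=ctrl.state(); print(s['time_s'],s['tool_pos'],s['opening'])
```

```text
3.2 [578.91074906  -9.32566574  79.25635802] 74.20771108569484
```

View pics/w2.png

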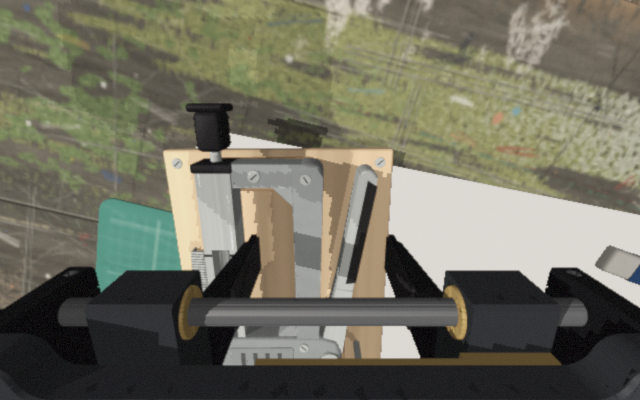

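The fingers now straddle the grip and lever, with tips at about (255,240) and (390,240). The rear board corners are at (164,151) and (393,149). I'll recheck the pose from this closer view.

Run:
```python
from h import *
c=np.load('pics/w2c.npy',allow_pickle=True).item()
c=(200/np.tan(np.radians(c['vfov'])/2),c['cx'],c['cy'],np.array(c['eye']),np.array(c['attitude']))
t=np.radians(10.2);R=np.array([[np.cos(t),-np.sin(t)],[np.sin(t),np.cos(t)]]);o=np.array([629.8,-68])
for n,u,v,z,q in [('bl',164,151,12,(-92,-52)),('br',393,149,12,(-92,122)),('flange',209,105,58,(-123,0)),('gripin',294,232,59,(0,49)),('gripout',322,220,59,(0,65)),('magR',232,190,60,(0,11)),('magL',196,190,60,(0,-11)),('leverout',357,250,57,(0,0)),('leverout',376,185,57,(0,0))]:
    print(n,(R.T@(ray(c,u,v,z)[:2]-o)).round(1),q)
f,cx,cy,e,Rc=c
s=ctrl.state();print('tcp in tacker',R.T@(s['tool_pos'][:2]-o))
for k in(-37,-49,37,49):
    p=Rc.T@(s['tool_pos']+s['eef_rot'][:,1]*k-e);print(k,(f*p[0]/p[2]+cx).round(),(f*p[1]/p[2]+cy).round())
```

```text
bl [-90.  -50.7] (-92, -52)
br [-91.7 120. ] (-92, 122)
flange [-123.1    2.3] (-123, 0)
gripin [-44.7  49.2] (0, 49)
gripout [-53.   67.3] (0, 65)
magR [-73.1  11.8] (0, 11)
magL [-73.  -10.4] (0, -11)
leverout [-31.   90.6] (0, 0)
leverout [-75.6 100.9] (0, 0)
tcp in tacker [-39.69464802  66.75873187]
-37 258.0 253.0
-49 238.0 253.0
37 384.0 253.0
49 404.0 253.0
```

>>> step_arm(commands=[[0,0,-20,0,0,0,0.56],[0,0,-40,0,0,0,0.56],[0,0,-48,0,0,0,0.56],[0,0,-48,0,0,0,0.56],[0,0,-48,0,0,0,0.56],[0,0,-48,0,0,0,0.56],[0,0,-48,0,0,0,0.56],[0,0,-48,0,0,0,0.56]], grip_force=25)

```text
time_s: 4.2
tool_pos: [577.4, -9.3, 29.0]
eef_rot: [[-0.984, -0.178, 0.001], [-0.178, 0.984, -0.0], [-0.001, -0.0, -1.0]]
ft_force: [-0.3, -0.2, -0.3]
opening: 74.1
```

>>> step_arm(commands=[[0,-1,0,0,0,0,0.3],[0.5,-3,0,0,0,0,0],[0.5,-3.5,0,0,0,0,-0.2],[0.5,-3.5,0,0,0,0,-0.4],[0.5,-3.5,0,0,0,0,-0.5],[0.5,-3.5,0,0,0,0,-0.6],[0.5,-3.5,0,0,0,0,-0.6],[0.5,-3.5,0,0,0,0,-0.6]], grip_force=30)

```text
time_s: 5.2
tool_pos: [576.3, -14.2, 28.1]
eef_rot: [[-0.984, -0.179, -0.004], [-0.179, 0.984, -0.003], [0.004, -0.002, -1.0]]
ft_force: [-4.0, -5.0, 1.0]
opening: 29.1
```

>>> step_arm(commands=[[0,0,0,0,0,0,-1],[0,0,0,0,0,0,-1],[0,0,0,0,0,0,-1],[0,0,0,0,0,0,-1],[0,0,0,0,0,0,-1],[0,0,0,0,0,0,-1],[0,0,0,0,0,0,-1],[0,0,0,0,0,0,-1]], grip_force=40)

```text
time_s: 6.2
tool_pos: [576.4, -14.3, 28.1]
eef_rot: [[-0.984, -0.179, -0.004], [-0.179, 0.984, -0.003], [0.004, -0.002, -1.0]]
ft_force: [-3.6, -5.0, 2.5]
opening: 29.4
```

Run:
```python
from h import *
c=ctrl.get_calibration('wrist'); np.save('pics/w3c.npy',c,allow_pickle=True); save('wrist','w3')
```

```text
(no output)
```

View pics/w3.png

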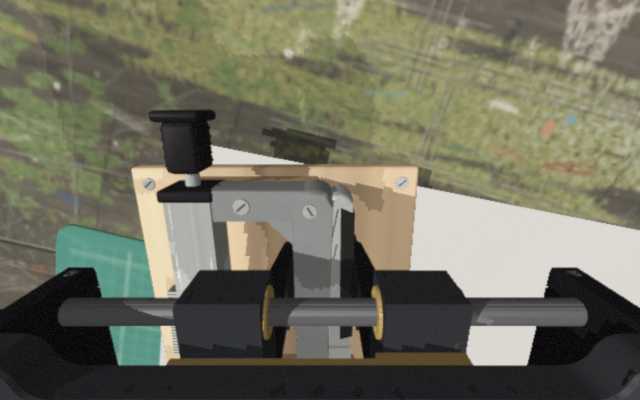

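The opening stalls at 29.4 mm and the lever lies parallel to the grip at (340,220), so it is squeezed home. Now I'll release it, wait, and lift.

>>> step_arm(commands=[[0,0.5,0,0,0,0,-0.2],[0,1.5,0,0,0,0,0.1],[-0.5,3,0,0,0,0,0.35],[-0.5,4,0,0,0,0,0.58],[-0.5,4,0,0,0,0,0.58],[-0.5,4,0,0,0,0,0.58],[-0.5,4,0,0,0,0,0.58],[-0.5,4,0,0,0,0,0.58]])

```text
time_s: 7.25
tool_pos: [577.3, -8.9, 28.7]
eef_rot: [[-0.984, -0.177, 0.0], [-0.177, 0.984, -0.0], [-0.0, -0.0, -1.0]]
ft_force: [0.2, -0.4, 0.7]
opening: 75.1
```

>>> step_arm(commands=[[0,0,0,0,0,0,0.58],[0,0,0,0,0,0,0.58],[0,0,0,0,0,0,0.58],[0,0,20,0,0,0,0.58],[0,0,50,0,0,0,0.58],[0,0,90,0,0,0,0.58],[0,0,100,0,0,0,0.58],[0,0,100,0,0,0,0.58]])

```text
time_s: 8.25
tool_pos: [577.8, -8.8, 130.0]
eef_rot: [[-0.984, -0.178, 0.002], [-0.178, 0.984, -0.0], [-0.002, -0.001, -1.0]]
ft_force: [0.6, -0.4, -0.9]
opening: 75.4
```

Run:
```python
from h import *
c=ctrl.get_calibration('wrist'); np.save('pics/w4c.npy',c,allow_pickle=True); save('wrist','w4')
t=np.radians(10.2);R=np.array([[np.cos(t),-np.sin(t)],[np.sin(t),np.cos(t)]]);o=np.array([629.8,-68])
s=ctrl.state();print(s['time_s'],s['tool_pos'],s['joint_pos'].round(2),'tcp',R.T@(s['tool_pos'][:2]-o),'knob target',R@(-109,0)+o)
```

```text
8.3 [576.87239268  -8.71789401 128.35405857] [-0.11  0.03  1.9   0.    1.21 -1.86] tcp [-41.59316232  67.71785995] knob target [522.52267873 -87.30223669]
```

View pics/w4.png

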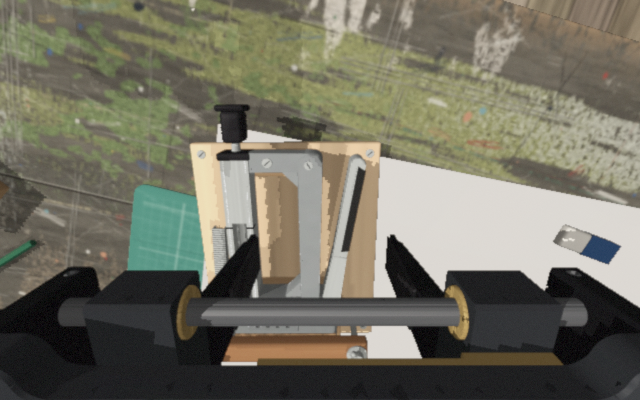

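The lever is back at rest at (345,205). Next I'll go over the pull at tacker (-106, 1) and down.

>>> step_arm(commands=[[-20,-30,0,0,0,0,0.3],[-40,-60,0,0,0,0,0],[-52,-77,0,0,0,0,-0.16],[-52,-77,-20,0,0,0,-0.16],[-52,-77,-60,0,0,0,-0.16],[-52,-77,-90,0,0,0,-0.16],[-52,-77,-100,0,0,0,-0.16],[-52,-77,-100,0,0,0,-0.16]], grip_force=35)

```text
time_s: 9.3
tool_pos: [524.7, -85.1, 27.5]
eef_rot: [[-0.984, -0.178, -0.002], [-0.178, 0.984, 0.001], [0.002, 0.001, -1.0]]
ft_force: [-0.3, 0.4, -0.2]
opening: 40.1
```

>>> step_arm(commands=[[0,0,0,0,0,0,-0.4],[0,0,0,0,0,0,-0.6],[0,0,0,0,0,0,-0.7],[0,0,0,0,0,0,-1],[0,0,0,0,0,0,-1],[0,0,0,0,0,0,-1],[0,0,0,0,0,0,-1],[0,0,0,0,0,0,-1]])

```text
time_s: 10.3
tool_pos: [526.6, -88.3, 29.9]
eef_rot: [[-0.984, -0.179, 0.004], [-0.179, 0.984, -0.005], [-0.003, -0.006, -1.0]]
ft_force: [1.3, -9.0, -1.8]
opening: 15.8
```

Run:
```python
from h import *
t=np.radians(10.2);R=np.array([[np.cos(t),-np.sin(t)],[np.sin(t),np.cos(t)]]);o=np.array([629.8,-68])
s=ctrl.state();print(s['time_s'],s['tool_pos'],'tcp',R.T@(s['tool_pos'][:2]-o),s['opening'],s['ft_force'])
c=ctrl.get_calibration('wrist'); np.save('pics/w5c.npy',c,allow_pickle=True); save('wrist','w5')
```

```text
10.3 [526.6014508  -88.27501082  29.92272289] tcp [-105.1579539    -1.67968831] 15.762767630150588 [ 1.31222362 -9.01769276 -1.77442295]
```

View pics/w5.png

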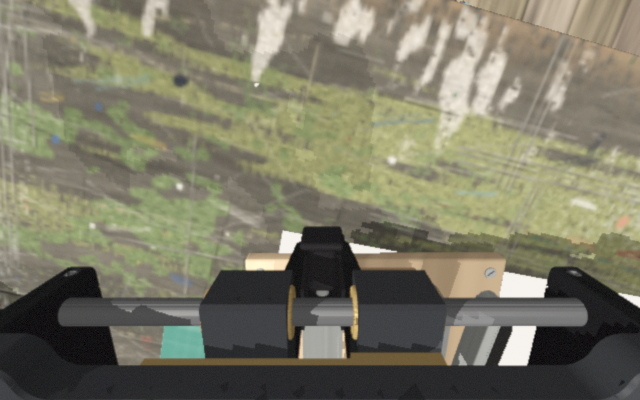

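The pull is gripped at an opening of 15.8 mm, with the flange visible at (323,237). I'll draw it slowly along the tacker's -x, easing off the 9 N of side load on the way.

>>> step_arm(commands=[[0.4,-2,0,0,0,0,-1],[-7.5,-3.4,0,0,0,0,-1],[-15.5,-4.8,0,0,0,0,-1],[-23.5,-6.2,0,0,0,0,-1],[-31.5,-7.7,0,0,0,0,-1],[-39.5,-9.1,0,0,0,0,-1],[-45.5,-10.2,0,0,0,0,-1],[-49,-10.8,0,0,0,0,-1]])

```text
time_s: 11.35
tool_pos: [478.4, -97.4, 30.0]
eef_rot: [[-0.984, -0.178, 0.007], [-0.178, 0.984, -0.002], [-0.007, -0.003, -1.0]]
ft_force: [9.1, -2.3, -2.3]
opening: 15.8
```

>>> step_arm(commands=[[-3,-0.5,0,0,0,0,-1],[-5,-0.9,0,0,0,0,-1],[-5,-0.9,0,0,0,0,-1],[-5,-0.9,0,0,0,0,-1],[-5,-0.9,0,0,0,0,-1],[-5,-0.9,0,0,0,0,-1],[-5,-0.9,0,0,0,0,-1],[-5,-0.9,0,0,0,0,-1]])

```text
time_s: 12.35
tool_pos: [473.8, -98.2, 29.9]
eef_rot: [[-0.984, -0.178, 0.007], [-0.178, 0.984, -0.002], [-0.007, -0.003, -1.0]]
ft_force: [8.9, -3.0, -3.5]
opening: 15.6
```

Run:
```python
from h import *
t=np.radians(10.2);R=np.array([[np.cos(t),-np.sin(t)],[np.sin(t),np.cos(t)]]);o=np.array([629.8,-68])
s=ctrl.state();print(s['time_s'],s['tool_pos'],'tcp',R.T@(s['tool_pos'][:2]-o),s['opening'],R.T@s['ft_force'][:2],s['ft_force'][2])
c=ctrl.get_calibration('wrist'); np.save('pics/w6c.npy',c,allow_pickle=True); save('wrist','w6'); save('top','t6'); save('scene','s6')
a=cv2.imread('pics/t6.png')[145:245,270:370]; b=cv2.imread('pics/s6.png')[155:255,255:355]
cv2.imwrite('pics/c6.png',cv2.hconcat([cv2.resize(a,(400,400),interpolation=2),cv2.resize(b,(400,400),interpolation=2)]))
```

```text
12.35 [473.78434712 -98.23462725  29.93662864] tcp [-158.90401145   -2.12879598] 15.56210424373077 [ 8.20543627 -4.52195657] -3.492805528119572
```

View pics/c6.png

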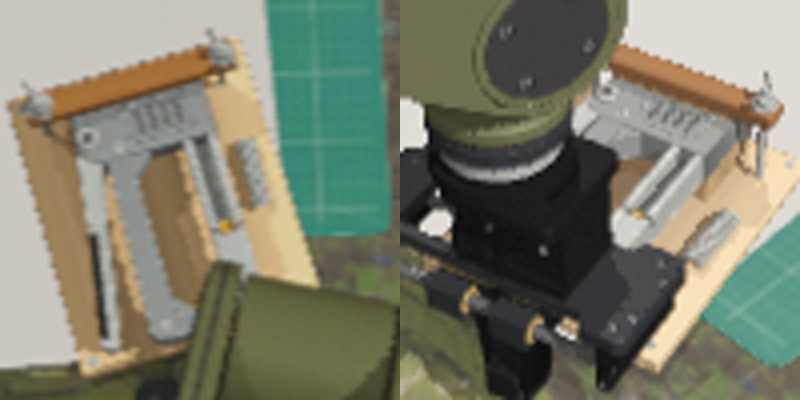

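The brass is still showing ahead of the load line, at crop (226,227). The TCP has moved 53.7 mm. I'll measure the brass front in the top view and compare it with the rest image.

```bash
cat > m.py <<'E'
from h import *
import sys
t=np.radians(10.2);R=np.array([[np.cos(t),-np.sin(t)],[np.sin(t),np.cos(t)]]);o=np.array([629.8,-68])
def meas(n,f):
    c=cal(n);h=cv2.cvtColor(cv2.imread(f'pics/{f}.png'),cv2.COLOR_BGR2HSV)
    m=(h[...,0]>15)&(h[...,0]<32)&(h[...,1]>140)&(h[...,2]>110)
    v,u=np.nonzero(m);X=np.array([R.T@(ray(c,a,b,56)[:2]-o) for a,b in zip(u,v)])
    k=(abs(X[:,1])<9)&(X[:,0]>-45)&(X[:,0]<45);X=X[k];print(f,len(X),X[:,0].min().round(1),X[:,0].max().round(1),X.mean(0).round(1))
E
python3 -c "
from m import *
for n,f in [('top','top0'),('top','t6'),('scene','scene0'),('scene','s6')]:meas(n,f)"
```

```text
top0 27 4.6 31.8 [17.5  0.8]
t6 7 -26.9 -20.9 [-24.3   1.1]Traceback (most recent call last):
  File "<string>", line 3, in <module>
    for n,f in [('top','top0'),('top','t6'),('scene','scene0'),('scene','s6')]:meas(n,f)
                                                                               ~~~~^^^^^
  File "m.py", line 8, in meas
    k=(abs(X[:,1])<9)&(X[:,0]>-45)&(X[:,0]<45);X=X[k];print(f,len(X),X[:,0].min().round(1),X[:,0].max().round(1),X.mean(0).round(1))
                                                                     ~~~~~~~~~~^^
    return umr_minimum(a, axis, None, out, keepdims, initial, where)
ValueError: zero-size array to reduction operation minimum which has no identity
```

The brass front has moved 52.7 mm by the camera, against 53.7 mm by the TCP, so there is little slip. I'll pull 6.5 mm more.

>>> step_arm(commands=[[-2,-0.4,0,0,0,0,-1],[-4,-0.7,0,0,0,0,-1],[-6.5,-1.1,0,0,0,0,-1],[-6.5,-1.1,0,0,0,0,-1],[-6.5,-1.1,0,0,0,0,-1],[-6.5,-1.1,0,0,0,0,-1],[-6.5,-1.1,0,0,0,0,-1],[-6.5,-1.1,0,0,0,0,-1]])

```text
time_s: 13.5
tool_pos: [467.4, -99.4, 29.9]
eef_rot: [[-0.984, -0.178, 0.008], [-0.178, 0.984, -0.002], [-0.007, -0.004, -1.0]]
ft_force: [9.5, -2.4, -4.2]
opening: 16.1
```

Run:
```python
from m import *
s=ctrl.state();print(s['time_s'],'tcp',R.T@(s['tool_pos'][:2]-o),s['opening'],R.T@s['ft_force'][:2])
save('top','t7'); save('scene','s7')
a=cv2.imread('pics/t7.png')[165:225,295:355]; b=cv2.imread('pics/s7.png')[185:225,300:340]
cv2.imwrite('pics/c7.png',cv2.hconcat([cv2.resize(a,(400,400),interpolation=2),cv2.resize(b,(400,400),interpolation=2)]))
meas('top','t7')
```

```text
13.5 tcp [-165.37445915   -2.14967208] 16.10144184235307 [ 8.88775723 -4.03982959]Traceback (most recent call last):
  File "<stdin>", line 6, in <module>
  File "m.py", line 8, in meas
    k=(abs(X[:,1])<9)&(X[:,0]>-45)&(X[:,0]<45);X=X[k];print(f,len(X),X[:,0].min().round(1),X[:,0].max().round(1),X.mean(0).round(1))
                                                                     ~~~~~~~~~~^^
    return umr_minimum(a, axis, None, out, keepdims, initial, where)
ValueError: zero-size array to reduction operation minimum which has no identity
```

View pics/c7.png

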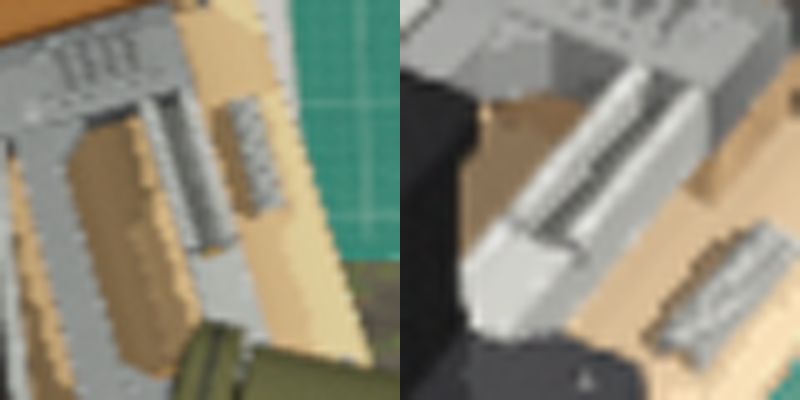

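The brass is just hidden at the load line in both views, which fits a face at x of about -28. The TCP draw is 60.2 mm, and the strip hasn't moved. I'll settle once more and hand in.

>>> step_arm(commands=[[0,0,0,0,0,0,-1],[0,0,0,0,0,0,-1],[0,0,0,0,0,0,-1],[0,0,0,0,0,0,-1],[0,0,0,0,0,0,-1],[0,0,0,0,0,0,-1],[0,0,0,0,0,0,-1],[0,0,0,0,0,0,-1]])

```text
time_s: 14.6
tool_pos: [467.4, -99.4, 29.9]
eef_rot: [[-0.984, -0.178, 0.008], [-0.178, 0.984, -0.002], [-0.007, -0.004, -1.0]]
ft_force: [9.6, -2.5, -5.2]
opening: 16.0
```

Run:
```python
from m import *
s=ctrl.state();print(s['time_s'],'tcp',R.T@(s['tool_pos'][:2]-o),s['opening'],R.T@s['ft_force'][:2])
print(ctrl.finish_job())
```

```text
14.6 tcp [-165.36372336   -2.18103224] 15.957602373920851 [ 9.01159176 -4.20464397]
the job is handed in; nothing more can be done
None
```

The tacker is ready for the strip: the lever was squeezed home and released, and the pusher is drawn to the load line and held there. I handed the job in at 14.6 s, with no verdict reported.

- **Lever:** squeezed home, the fingers stalled at 29.4 mm against the 30 mm expected, and the picture showed the lever parallel to the grip. After release, the picture showed it back at rest with the fingers clear of it.
- **Pusher:** the arm moved 60.2 mm from where it gripped the finger pull, and the position held steady over the last second. It is holding at an opening of 16.0 mm against about 9 N of spring pull, close to the 9.5 N you gave for the load line.
- **Check that disagreed:** part way out, the brass face had moved 52.7 mm in the camera view, against 53.7 mm by the arm. That is within pixel error.
- **Check that failed:** at the final position the brass was hidden under the end of the slot. The camera could not measure it there, so the last position rests on the arm's travel and the spring force.
- **Other objects:** the strip lay where it was in the last pictures. The arm stayed well away from the carton, eraser and clip, but I did not measure their positions at the end.

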